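# Turn the pillar lamp over onto its charging pad and switch the charger on

### The job

The cordless pillar lamp has been left standing on its head. Turn it over without letting it fall: lay it down on its side on the bench, let go of it, take it again and stand it upright on its foot in the middle of the charger's round pad. Let go and watch for a good second that it stands still without wobbling, and only then switch the charger on by pushing down the raised end of its rocker switch; leave the other things on the bench where they are.

Things in the scene. Friction and masses are not known exactly. Their poses are not given: they have to be found in the camera images.
- lamp: Pillar lamp, 0.24 kg, 175 mm long: square black head 46 x 46 mm, 45 mm long, with a white lens on its end; round metal stem 22 mm thick, 120 mm long; round dark foot 40 mm across, 10 mm thick. Origin: centre of the lens face; z runs along the stem from lens to foot, x and y square to the head's sides. Starts upside down on the lens (z up). Lying, it rests on a flat of the head and the foot's rim.
- lamp_foot (a point): Centre of the flat underside of the lamp's foot, 175 mm from the lens face along the lamp's z axis; axes as the lamp's. The lamp's centre of mass lies on the stem about 105 mm from this point, so upright on its foot it tips over when it leans more than about 10 degrees.
- charger: Fixed charging station, a flat grey box 110 mm (its x) x 220 mm (its y) and 24 mm high, with a round black pad near its -y end and a white rocker switch near its +y end. Origin: centre of its underside, z up.
- pad (a point): Centre of the round flat pad (64 mm in diameter, flush with the charger's top, 24 mm above its underside) on which the lamp's foot is to stand. Axes as the charger's.
- rocker_press (a point): Point to push: on top of the end of the rocker that is raised when off, 18 mm from the pivot towards the charger's +x. The rocker is a white paddle 52 mm (charger's x) x 26 mm (y), pivoted at its middle about the charger's y, 42 mm above the charger's underside. The point moves with the rocker, about 9 mm lower when on.
- rocker (a joint): Angle of the rocker: 0 = off (charger's +x end raised), 0.5 = on (+x end down). Over-centre: pushing the raised end down takes about 5 N; past half way (0.25) it snaps over and stays.
- mat: Fixed blue bench mat, 340 x 860 mm and 3 mm thick, under the lamp and the charger. Origin: centre of its underside, on the bench top.
- meter: Bystander: a multimeter lying on its back, 85 x 175 x 46 mm, beyond the mat. Origin: centre of its underside.
- spray: Bystander: a spray can standing, 52 mm in diameter, 150 mm high, to the left of the mat. Origin: centre of its underside.
- parts_tray: Bystander: a low divided parts tray, 80 x 160 x 30 mm, beyond the mat. Origin: centre of its underside.
- flux: Bystander: a small jar, 48 mm in diameter, 50 mm high, beyond the mat. Origin: centre of its underside.

How it is judged:
On the way, in this order (a step that is already met when the one before it is completed fails the run):
1. the lamp lies on its side (within 12 degrees of level) on the bench, let go and at rest (angle between lamp's own z axis and vertical between 1.36 and 1.78 rad and height (world z) of lamp below 0.04 m and contact force between lamp and the fingers below 0.05 N and linear speed of lamp below 0.03 m/s and angular speed of lamp below 0.3 rad/s), for 0.2 s.
2. the lamp stands on its foot on the pad (centre within 15 mm), upright within 4 degrees, untouched and without wobble for a full second while the switch is still off (angle between lamp's own z axis and vertical above 3.07 rad and horizontal distance between lamp_foot and pad below 0.015 m and distance between lamp_foot and pad below 0.017 m and contact force between lamp and the fingers below 0.05 N and contact force between lamp and the arm below 0.05 N and linear speed of lamp below 0.02 m/s and angular speed of lamp below 0.15 rad/s and value of joint rocker below 0.2 rad), for 1 s.
At the end, for the whole second after the job is handed in: The rocker is snapped over to on (joint above 0.42) and the lamp stands still on its foot on the pad, foot centre within 15 mm of the pad's centre, upright within 4 degrees (value of joint rocker above 0.42 rad and angle between lamp's own z axis and vertical above 3.07 rad and horizontal distance between lamp_foot and pad below 0.015 m and distance between lamp_foot and pad below 0.017 m and linear speed of lamp below 0.02 m/s and angular speed of lamp below 0.15 rad/s); the robot touches nothing.
It fails at once if the lamp is let fall over (turning faster than 8 rad/s) (angular speed of lamp above 8 rad/s).
It fails at once if a bystander (multimeter, spray can, parts tray, jar) is moved by more than 30 mm (distance of any of meter, spray, parts_tray, flux from where it was at the start of the episode above 0.03 m).
It also fails if it takes over 72 s, if anything falls off the work surface, if the arm or the gripper's body presses on something with over 40 N, if the wrist force passes 120 N, or if a joint passes its speed limit or range.

### The arm

A 7-joint arm with a two-finger parallel gripper is mounted at the origin on the work surface. World frame = base frame: x ahead of the robot, y to its left, z up, the work surface at z = 0. Lengths are in m, angles in rad, forces in N, time in s.
With the tool pointing down it reaches from about 0.425 to 0.875 m from the base axis. Payload 4.7 kg.
Tool frame: the origin (TCP) lies at the very end of the fingers, on their centre line; the grasp point (between the pads) lies 19 mm behind it; z points along the fingers, y is the line along which they close (so a half turn about z gives the same grasp; the last joint's range is limited). The gripper opens to 87 mm and grips with 3 to 60 N. Pads are 19 mm wide; open, the fingers measure 117 mm over their backs; the gripper's body (75 mm by 190 mm) begins 51 mm behind the grasp point.
Start: joints at [-1.291, 0.321, -0.07, 1.45, 0.023, 1.371, -0.057], TCP at [0.171, 0.627, 0.223] pointing down, gripper open.
Joint ranges: [-2.86, 2.86], [-0.3, 2.09], [-1.38, 1.24], [0.06, 2.45], [-1.56, 4.7], [0.09, 2.05], [-2.69, 2.69]. Speed limits (rad/s): [2.57, 2.57, 3.14, 3.14, 3.14, 3.14, 3.14].

### API

Orientations are given as a rotation vector (axis times angle).
In Python, from bench import ctrl, get_image, job gives the robot as it stands.
- The arm moves only by the shell command python3 -m crank 'ROWS' [FORCE]. ROWS is JSON, a list that holds one entry, the list of rows, each a list of 5 numbers: the shift along the tool's x, y, z in mm, then the turn about the tool's z in rad, then the closure, from -1 (fully open) to 1 (shut), so that 0 is half open. A call has 1 to 10 rows; each row shifts and turns the commanded pose from where the row before left it, along the tool's axes as they then stand; what a row does not reach is not made up. A row lasts 1/12 s, in which the tool goes at most 41.7 mm and 7.16 degrees, less where a joint would pass 70% of its speed; a pose out of reach is approached as far as the arm can. A call with a gripper value outside its range is refused whole. The fingers move at their own pace and stop on an object; FORCE is the grip in N (left out, the last holds). Time passes only in rows, so rows that do not move let the fingers close. It gives the time, the measured TCP pose, the force, the opening and the grip force at its end, in the units of the state.
- ctrl.get_state(): the state, without advancing time (a new reading comes with each control period).
- get_image(name): name is "scene" or "side" or "wrist"; returns a dict with "pixels" (400x640x3 uint8, red, green, blue), "fx", "fy", "cx", "cy" (pixels), "T" (4x4, takes a point from camera to world coordinates); the wrist camera has in their place "T_tool_cam" (4x4, takes a point from camera to tool coordinates, whose origin is the TCP and whose axes are the flange's). Camera axes: x right, y down, z forward; pixel columns grow to the right and rows downward; lengths in m; the calibration is good to about 2 mm. A picture is of the moment at which its call begins: read the wrist's pose just before it. There is no depth.
- job.close_job(): hands the job in; it is judged then, once.
The state is a dict: "time": time; "joint_positions": joint angles; "qd": joint speeds; "joint_torque": joint torques, N m; "position": TCP position; "tool_rot": TCP orientation; "ft_force": force on the tool from outside, world axes, zero at the start; "torque": the same for the moment, N m; "grip_width": opening from 0.0 (shut) to 1.0 (fully open); "grip_force": force on a finger pad.
Only numpy, scipy, OpenCV 4.12 (cv2) and the standard library are available. Lean on these libraries where they do the work, as an engineer would, in place of code of your own. Each camera call takes 0.05 s, during which the arm holds its last target. There are 200 camera calls.

## Working session

There is one attempt and no reset: what is moved stays moved. The work goes in short steps, Python scripts to look and compute and a shell command to move; the robot and the scene stay as the last step left them, time stands still between calls to the robot, and variables do not carry over. Pictures are saved under pics/ and viewed, at most 10 in all, crops included, and the job is handed in when it is done.

```bash
ls; mkdir -p pics; python3 - <<'E'
from bench import ctrl,get_image
import cv2,numpy as np
s=ctrl.get_state();print({k:np.round(v,3).tolist() for k,v in s.items()})
for n in("scene","side"):
    d=get_image(n);cv2.imwrite(f"pics/{n}0.png",d["pixels"][:,:,::-1]);print(n,d["fx"],d["fy"],d["cx"],d["cy"],np.round(d["T"],4).tolist())
d=get_image("wrist");cv2.imwrite("pics/wrist0.png",d["pixels"][:,:,::-1]);print(d["fx"],d["cx"],d["cy"],np.round(d["T_tool_cam"],4).tolist())
E
```

```text
pics
{'time': 0.0, 'joint_positions': [-1.291, 0.322, -0.07, 1.452, 0.023, 1.371, -0.057], 'qd': [-0.001, -0.0, 0.0, -0.002, -0.0, -0.0, -0.001], 'joint_torque': [-0.001, -49.129, -0.404, -31.252, -0.064, 0.044, 0.0], 'position': [0.171, 0.627, 0.221], 'tool_rot': [-0.416, -3.114, 0.003], 'ft_force': [-0.94, -0.31, -0.567], 'torque': [-0.069, -0.027, -0.038], 'grip_force': 0.0, 'grip_width': 0.996}
scene 407.0778450784956 407.0778450784956 322.611807903218 201.10036629272346 [[-0.8454, 0.3417, -0.4107, 1.0829], [0.5339, 0.5664, -0.6278, 0.7997], [0.0181, -0.7499, -0.6612, 0.8671], [0.0, 0.0, 0.0, 1.0]]
side 389.43163532266044 389.43163532266044 319.79732441835466 198.21322734865998 [[0.9139, -0.2297, 0.3346, 0.3228], [-0.4058, -0.5171, 0.7536, -0.6031], [-0.0001, -0.8245, -0.5658, 0.6611], [0.0, 0.0, 0.0, 1.0]]
357.40716584014956 320.02141225440664 198.16209241897752 [[0.0006, -0.952, -0.3062, 0.085], [1.0, 0.0004, 0.0005, 0.0008], [-0.0004, -0.3062, 0.952, -0.1623], [0.0, 0.0, 0.0, 1.0]]
```

View pics/scene0.png

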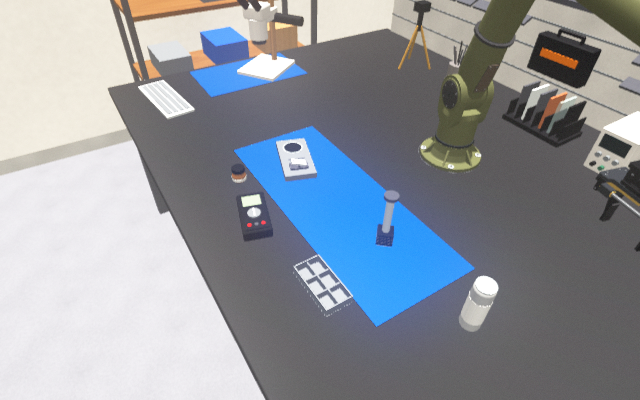

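View pics/side0.png

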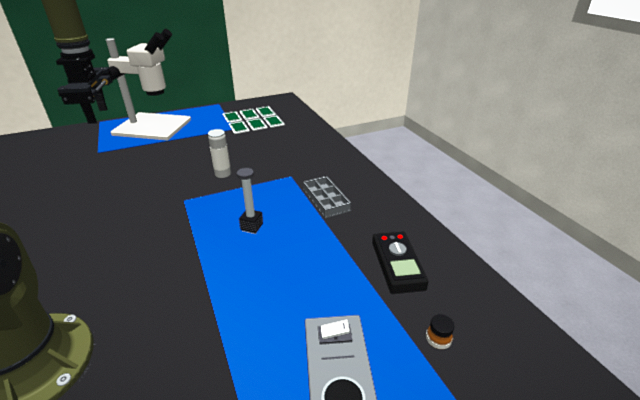

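Scene: lamp at about (387,240) base to (391,196) foot, charger at (296,158). Side: lamp base (251,222), foot (245,173); charger pad at (343,393), rocker (335,328). I'll enlarge crops.

```bash
python3 - <<'E'
import cv2,numpy as np
a=cv2.imread("pics/scene0.png");b=cv2.imread("pics/side0.png")
def c(im,x,y,w,h,k):
    return cv2.resize(im[y:y+h,x:x+w],(w*k,h*k),interpolation=cv2.INTER_CUBIC)
# each 400x300
m=np.vstack([np.hstack([c(a,350,180,80,75,5)[:300,:400] if 0 else cv2.resize(a[180:255,350:450],(400,300),interpolation=2),cv2.resize(b[160:250,190:310],(400,300),interpolation=2)]),
 np.hstack([cv2.resize(a[130:190,260:340],(400,300),interpolation=2),cv2.resize(b[310:400,280:400],(400,300),interpolation=2)])])
cv2.imwrite("pics/m.png",m)
E
```

```text
(no output)
```

View pics/m.png

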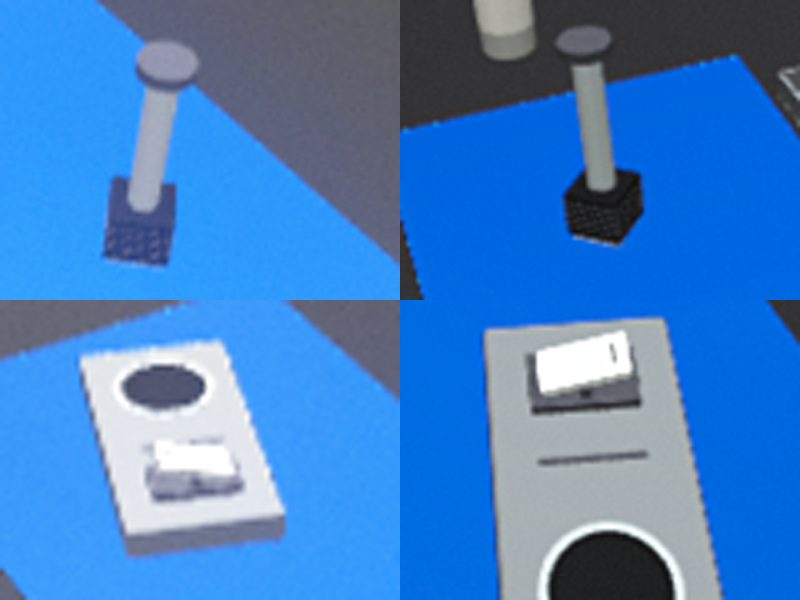

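```bash
cat > h.py <<'E'
import numpy as np
from bench import get_image
def ray(d,u,v,T=None):
    T=d["T"] if T is None else T
    r=T[:3,:3]@np.array([(u-d["cx"])/d["fx"],(v-d["cy"])/d["fy"],1]);return np.array(T[:3,3]),r
def atz(d,u,v,z,T=None):
    o,r=ray(d,u,v,T);return o+r*(z-o[2])/r[2]
def proj(d,p,T=None):
    T=d["T"] if T is None else T
    q=np.linalg.inv(T)@np.append(p,1);return d["fx"]*q[0]/q[2]+d["cx"],d["fy"]*q[1]/q[2]+d["cy"]
E
python3 - <<'E'
from h import *
np.set_printoptions(precision=4,suppress=True)
S=get_image("scene");D=get_image("side")
def s4(x,y):return 350+x/4,180+y/4
def d3(x,y):return 190+(x-400)/3.3333,160+y/3.3333
def s5(x,y):return 260+x/5,130+(y-300)/5
def dd(x,y):return 280+(x-400)/3.3333,310+(y-300)/3.3333
print("foot",atz(S,*s4(167,58),.178),atz(D,*d3(585,40),.178))
hs=[atz(S,*s4(*p),.048) for p in((112,178),(176,183),(170,238),(105,228))]
hd=[atz(D,*d3(*p),.048) for p in((568,193),(602,172),(641,178),(620,200))]
for h in(hs,hd):
    h=np.array(h);print("head",h.mean(0),[(np.linalg.norm(e),np.degrees(np.arctan2(e[1],e[0]))%90) for e in (np.roll(h,-1,0)-h)])
print("pad",atz(S,*s5(163,387),.027),atz(D,*dd(612,585),.027))
c=np.array([atz(S,*s5(*p),.027) for p in((80,357),(222,341),(284,515),(127,537))]);print("ch",c,c.mean(0),[(np.linalg.norm(e),np.degrees(np.arctan2(e[1],e[0]))) for e in (np.roll(c,-1,0)-c)])
print("chD",atz(D,*dd(485,332),.027),atz(D,*dd(665,320),.027))
print("rock",atz(D,*dd(585,363),.048),"right end",atz(D,*dd(630,352),.055), atz(S,*s5(197,460),.048))
E
```

```text
foot [0.4858 0.2169 0.178 ] [0.4891 0.2165 0.178 ]
head [0.4926 0.2228 0.048 ] [(np.float64(0.04561152787148167), np.float64(52.38593420614899)), (np.float64(0.055075237847148295), np.float64(45.929535536213535)), (np.float64(0.044930802456346015), np.float64(46.52395172986573)), (np.float64(0.05041402013917104), np.float64(46.37716618379673))]
head [0.4916 0.2112 0.048 ] [(np.float64(0.03545112003178195), np.float64(26.853018266665078)), (np.float64(0.03295215956395646), np.float64(52.04071037401253)), (np.float64(0.031122050542560398), np.float64(41.86927418619743)), (np.float64(0.042568267774048776), np.float64(53.98930924249882))]
pad [ 0.4965 -0.3061  0.027 ] [ 0.4995 -0.3021  0.027 ]
ch [[ 0.5303 -0.3724  0.027 ]
 [ 0.4282 -0.3373  0.027 ]
 [ 0.5012 -0.1297  0.027 ]
 [ 0.6036 -0.163   0.027 ]] [ 0.5158 -0.2506  0.027 ] [(np.float64(0.1079503188558263), np.float64(161.03553938571537)), (np.float64(0.22010944531448212), np.float64(70.62784334668228)), (np.float64(0.10768157071800857), np.float64(-18.015658514808337)), (np.float64(0.2218906757339361), np.float64(-109.29567482684266))]
chD [ 0.4996 -0.1351  0.027 ] [ 0.6014 -0.1708  0.027 ]
rock [ 0.537  -0.1929  0.048 ] right end [ 0.5607 -0.2012  0.055 ] [ 0.5344 -0.1893  0.048 ]
```

```bash
python3 -m crank '[[[0,0,-10,0.121,-1],[0,0,-10,0.121,-1],[0,0,0,0.121,-1],[0,0,0,0.122,-1],[0,0,0,0,-1]]]' 5
cat >> h.py <<'E'
from scipy.spatial.transform import Rotation as Ro
from bench import ctrl
def to(*p):
    s=ctrl.get_state();R=Ro.from_rotvec(s["tool_rot"]).as_matrix();x=R[:,0]
    print("pos",np.round(s["position"],4),"yawx",round(np.degrees(np.arctan2(x[1],x[0])),2),"zax",np.round(R[:,2],3),"tool mm",np.round(R.T@(np.array(p)-s["position"])*1000,1),"t",round(s["time"],2),"grip",round(float(s["grip_width"])*87,1),round(float(s["grip_force"]),2),"F",np.round(s["ft_force"],1))
E
python3 - <<'E'
from h import *
S=get_image("scene");D=get_image("side")
to(.4875,.2165,.24)
for n,a in dict(spray=(473,325),tray=(323,285),trayL=(295,265),trayB=(318,256),meter=(255,216)).items(): print(n,atz(S,*a,.0 if n=="spray" else .03).round(3))
E
```

```text
time: 0.67
position: [0.1708, 0.6272, 0.2427]
tool_rot: [1.156, 2.921, 0.0]
ft_force: [-0.2, -0.8, -1.0]
grip_width: 1.003
grip_force: 0.0
pos [0.1707 0.6271 0.2424] yawx 137.19 zax [ 0. -0. -1.] tool mm [-511.4  -85.9    2.5] t 0.77 grip 86.8 0.0 F [-0.7 -0.3 -1. ]
spray [ 0.475  0.546 -0.   ]
tray [0.733 0.276 0.03 ]
trayL [0.761 0.183 0.03 ]
trayB [0.693 0.188 0.03 ]
meter [ 0.771 -0.042  0.03 ]
```

```bash
python3 -m crank '[[[-15,-3,0,0,-1],[-32,-6,0,0,-1],[-38,-6,0,0,-1],[-38,-6,0,0,-1],[-38,-6,0,0,-1],[-38,-6,0,0,-1],[-38,-6,0,0,-1],[-38,-6,0,0,-1],[-38,-6,0,0,-1],[-38,-6,0,0,-1]]]' >/dev/null;  python3 -m crank '[[[-38,-7,0,0,-1],[-38,-7,0,0,-1],[-36,-7,0,0,-1],[-30,-7,0,0,-1],[-15,-3,0,0,-1],[0,0,0,0,-1],[0,0,0,0,-1]]]'>/dev/null
python3 - <<'E'
from h import *
import cv2
to(.4875,.2165,.24)
s=ctrl.get_state();d=get_image("wrist");cv2.imwrite("pics/w1.png",d["pixels"][:,:,::-1])
T=np.eye(4);T[:3,:3]=Ro.from_rotvec(s["tool_rot"]).as_matrix();T[:3,3]=s["position"];np.save("T1.npy",T@d["T_tool_cam"])
print(proj(d,[.4875,.2165,.178],T@d["T_tool_cam"]),proj(d,[.4875,.2165,.048],T@d["T_tool_cam"]))
E
```

```text
pos [0.4823 0.2157 0.2425] yawx 136.99 zax [-0.  0. -1.] tool mm [-3.3  4.1  2.5] t 2.18 grip 87.2 0.0 F [-0.3  1.1  0.3]
(np.float64(324.97000825625395), np.float64(220.31245852351168)) (np.float64(323.3086858723953), np.float64(174.13295569529453))
```

View pics/w1.png

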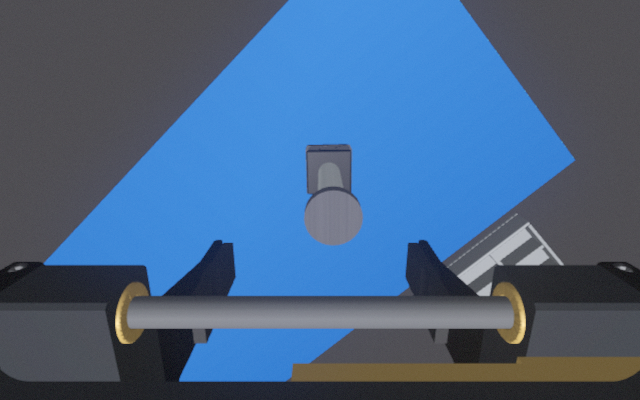

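The foot's top is centred at (333,217). The head's sides run straight up and down in the picture, so the yaw is right.

```bash
python3 - <<'E'
from h import *
d=get_image("wrist");T=np.load("T1.npy")
p=atz(d,333,217,.178,T);print(p,atz(d,303,217,.178,T),atz(d,362,217,.178,T))
for q in((307,151),(351,151)):print(atz(d,*q,.048,T))
to(p[0],p[1],.158)
E
```

```text
[0.48944412 0.22211695 0.178     ] [0.47557645 0.20723427 0.178     ] [0.50284937 0.23650338 0.178     ]
[0.45876592 0.2207581  0.048     ]
[0.48894187 0.25314187 0.048     ]
pos [0.4813 0.2178 0.2424] yawx 137.18 zax [-0.001  0.001 -1.   ] tool mm [-3.1  8.7 84.4] t 2.28 grip 86.7 0.0 F [0.2 1.2 0.2]
```

```bash
python3 -m crank '[[[-3,7,10,0,-1],[0,0,15,0,-1],[0,0,20,0,-1],[0,0,20,0,-1],[0,0,14,0,-1],[0,0,5,0,-1],[0,0,0,0,-1],[0,0,0,0,-1],[0,0,0,0,0],[0,0,0,0,0.2]]]' 4;  python3 -m crank '[[[0,0,0,0,0.25],[0,0,0,0,0.3],[0,0,0,0,0.4],[0,0,0,0,0.5],[0,0,0,0,0.6],[0,0,0,0,0.6],[0,0,0,0,0.6]]]' 4
python3 - <<'E'
from h import *
import cv2
to(.4885,.2195,.158)
b=get_image("side")["pixels"][:,:,::-1];a=get_image("wrist")["pixels"][:,:,::-1]
cv2.imwrite("pics/g1.png",np.hstack([cv2.resize(b[130:250,170:330],(533,400)),cv2.resize(a,(0,0),fx=.41,fy=1)[:, :262]]))
E
```

```text
time: 3.12
position: [0.4898, 0.2199, 0.1597]
tool_rot: [1.151, 2.922, 0.003]
ft_force: [0.6, 0.4, -0.7]
grip_width: 0.922
grip_force: 0.0
time: 3.7
position: [0.4892, 0.2194, 0.1586]
tool_rot: [1.152, 2.923, 0.0]
ft_force: [0.1, 1.1, 0.0]
grip_width: 0.455
grip_force: 4.0
pos [0.4892 0.2194 0.1586] yawx 136.98 zax [ 0.  0. -1.] tool mm [ 0.6 -0.4  0.6] t 3.7 grip 39.6 4.0 F [0.1 1.1 0. ]
```

View pics/g1.png

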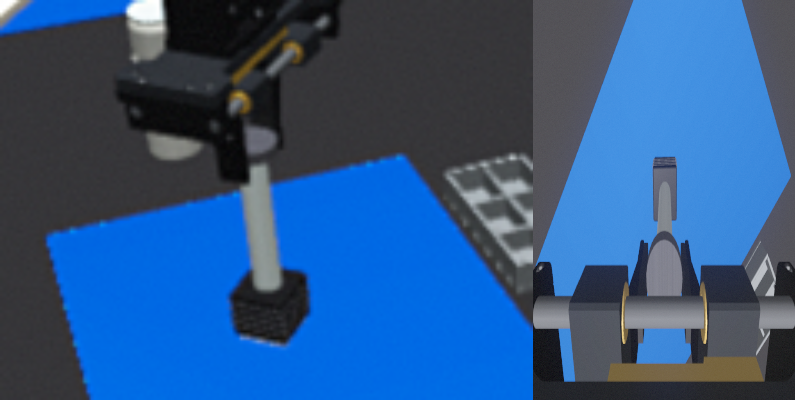

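The foot is held with 4 N at 39.6 mm, which is right for its 40 mm width. I'll tip the lamp over the head's edge along -tool x, in an arc.

```bash
python3 -m crank '[[[-6,0,-0.4,0,0.6],[-8,0,-0.5,0,0.6],[-8,0,-0.4,0,0.6],[-8,0,-0.1,0,0.6],[-10,0,1,0,0.6],[-10,0,1.2,0,0.6],[-9.6,0,1.6,0,0.6],[-9.6,0,2.5,0,0.6],[-9.6,0,3,0,0.6],[-9.3,0,3.4,0,0.6]]]' 6
python3 - <<'E'
from h import *
import cv2
to(.4892,.2194,.1586)
b=get_image("side")["pixels"][:,:,::-1];a=get_image("wrist")["pixels"][:,:,::-1]
cv2.imwrite("pics/g2.png",np.hstack([cv2.resize(b[130:250,190:350],(533,400)),cv2.resize(a,(0,0),fx=.41,fy=1)[:, :262]]))
E
```

```text
time: 4.63
position: [0.5545, 0.1584, 0.1471]
tool_rot: [1.152, 2.922, 0.0]
ft_force: [-1.3, -0.1, 0.2]
grip_width: 0.458
grip_force: 6.0
pos [0.5545 0.1584 0.1471] yawx 136.97 zax [ 0. -0. -1.] tool mm [ 89.4   0.  -11.6] t 4.63 grip 39.8 6.0 F [-1.3 -0.1  0.2]
```

View pics/g2.png

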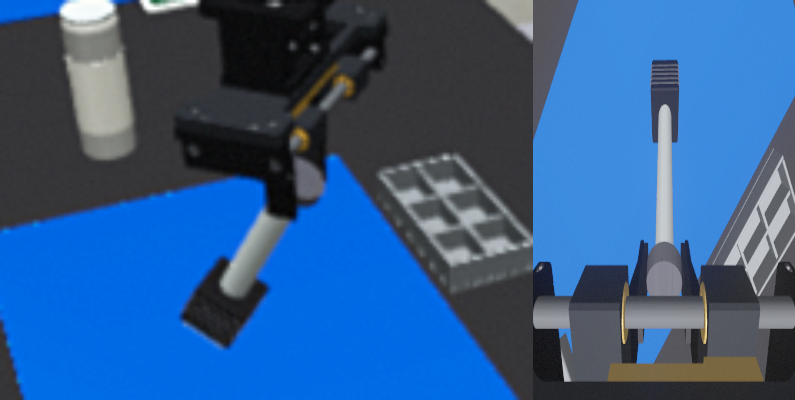

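The lamp leans about 30° as planned, so I carry on with the arc.

```bash
python3 -m crank '[[[-9.2,0,4,0,0.6],[-8.8,0,4.6,0,0.6],[-8.5,0,5,0,0.6],[-8.2,0,5.5,0,0.6],[-7.9,0,6,0,0.6],[-7.5,0,6.5,0,0.6],[-7.1,0,7,0,0.6],[-6.8,0,7.3,0,0.6],[-6.3,0,7.7,0,0.6]]]' 6
python3 -m crank '[[[-5.8,0,8,0,0.6],[-5.4,0,8.4,0,0.6],[-5,0,8.7,0,0.6],[-4.3,0,9,0,0.6],[-3.9,0,9.2,0,0.6],[-3.3,0,9.4,0,0.6],[-2.7,0,9.5,0,0.6],[-2.2,0,8,0,0.6],[-1.5,0,6,0,0.6]]]' 6
python3 -c "from h import *;to(.4892,.2194,.1586)"
```

```text
time: 5.48
position: [0.606, 0.1103, 0.0931]
tool_rot: [1.152, 2.921, -0.0]
ft_force: [1.5, -1.1, 0.7]
grip_width: 0.454
grip_force: 6.0
time: 6.23
position: [0.629, 0.0884, 0.0158]
tool_rot: [-1.151, -2.921, 0.001]
ft_force: [0.1, -0.0, -0.9]
grip_width: 0.45
grip_force: 6.0
pos [0.629  0.0884 0.0158] yawx 136.99 zax [-0.002  0.    -1.   ] tool mm [ 191.8    0.3 -142.4] t 6.23 grip 39.2 6.0 F [ 0.1 -0.  -0.9]
```

```bash
python3 -m crank '[[[-0.6,0,3,0,0.6],[-0.2,0,2.5,0,0.6],[0,0,2,0,0.6],[0,0,0.8,0,0.6],[0,0,0,0,0.6],[0,0,0,0,0.6]]]' 3
python3 -m crank '[[[0,0,0,0,0.1],[0,0,0,0,0],[0,0,0,0,-0.2],[0,0,0,0,-0.4],[0,0,0,0,-0.6],[0,0,0,0,-0.6],[0,0,0,0,-0.6],[0,0,0,0,-0.6],[0,0,0,0,-0.6]]]' 3
python3 - <<'E'
from h import *
import cv2
to(.4892,.2194,.1586)
s=ctrl.get_state();d=get_image("wrist");a=d["pixels"][:,:,::-1]
T=np.eye(4);T[:3,:3]=Ro.from_rotvec(s["tool_rot"]).as_matrix();T[:3,3]=s["position"];np.save("T2.npy",T@d["T_tool_cam"])
b=get_image("side")["pixels"][:,:,::-1]
cv2.imwrite("pics/g3.png",np.vstack([a[:260],cv2.resize(b[150:280,180:420],(640,340))]))
E
```

```text
time: 6.73
position: [0.6301, 0.088, 0.0096]
tool_rot: [-1.151, -2.922, -0.001]
ft_force: [-2.4, 0.3, 2.5]
grip_width: 0.459
grip_force: 3.0
time: 7.48
position: [0.6305, 0.0875, 0.0092]
tool_rot: [1.152, 2.923, 0.0]
ft_force: [-0.2, 0.8, 0.1]
grip_width: 0.792
grip_force: 0.0
pos [0.6305 0.0875 0.0092] yawx 136.98 zax [ 0.  0. -1.] tool mm [ 193.3    0.  -149.5] t 7.48 grip 68.9 0.0 F [-0.2  0.8  0.1]
```

View pics/g3.png

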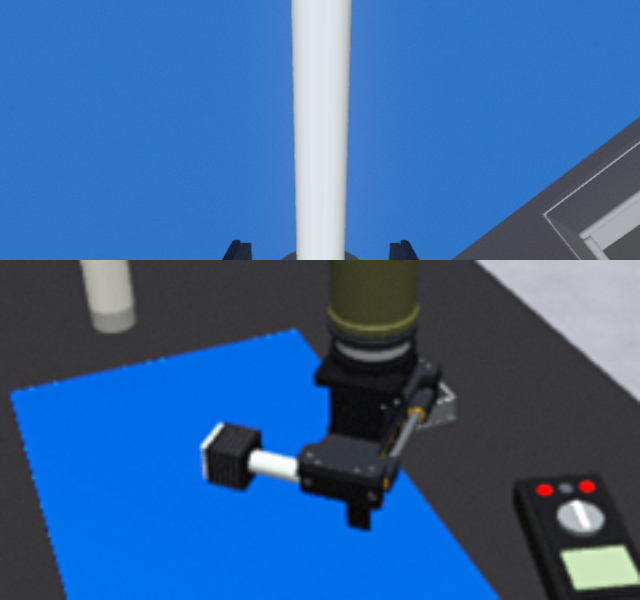

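The lamp lies flat and free, with its axis along tool x and the head at +x. I back up, move over the head, go down and grip lightly.

```bash
python3 -m crank '[[[0,0,0,0,-0.8],[0,0,-8,0,-1],[0,0,-18,0,-1],[0,0,-22,0,-1],[0,0,-18,0,-1],[15,0,-4,0,-1],[25,0,0,0,-1],[30,0,0,0,-1],[30,0,0,0,-1],[25,0,0,0,-1]]]' 4 | head -2
python3 -m crank '[[[17,0,0,0,-1],[8,0,8,0,-1],[0,0,20,0,-1],[0,0,22,0,-1],[0,0,15,0,-1],[0,0,5,0,-1],[0,0,0,0,-1],[0,0,0,0,-0.3],[0,0,0,0,0],[0,0,0,0,0.1]]]' 4|head -2
python3 -m crank '[[[0,0,0,0,0.2],[0,0,0,0,0.3],[0,0,0,0,0.5],[0,0,0,0,0.5],[0,0,0,0,0.5],[0,0,0,0,0.5]]]' 4
python3 -c "from h import *;to(.6305,.0875,.0092)"
```

```text
time: 8.42
position: [0.5377, 0.1743, 0.0798]
time: 9.25
position: [0.5219, 0.19, 0.0103]
time: 9.75
position: [0.5209, 0.19, 0.0093]
tool_rot: [1.151, 2.923, 0.001]
ft_force: [-0.9, 0.2, 0.8]
grip_width: 0.528
grip_force: 4.0
pos [0.5209 0.19   0.0093] yawx 136.99 zax [ 0.  0. -1.] tool mm [-150.    -0.2    0.2] t 9.75 grip 45.9 4.0 F [-0.9  0.2  0.8]
```

Gripped at 45.9 mm, which matches the head. Next I raise the head along the arc to about 30° and look.

```bash
python3 -m crank '[[[-0.6,0,-4,0,0.5],[-1.5,0,-8,0,0.5],[-1.7,0,-8,0,0.5],[-2,0,-7,0,0.5],[-2.8,0,-8,0,0.5],[-3.3,0,-8.3,0,0.5],[-4.3,0,-8.5,0,0.5],[-4.7,0,-7.8,0,0.5],[-4.9,0,-7.7,0,0.5],[-5,0,-7.5,0,0.5]]]' 4
python3 - <<'E'
from h import *
import cv2
to(.5209,.19,.0093)
b=get_image("side")["pixels"][:,:,::-1];a=get_image("wrist")["pixels"][:,:,::-1]
cv2.imwrite("pics/g4.png",np.hstack([cv2.resize(b[150:270,200:360],(533,400)),cv2.resize(a,(0,0),fx=.41,fy=1)[:, :262]]))
E
```

```text
time: 10.58
position: [0.5439, 0.1684, 0.085]
tool_rot: [1.152, 2.922, 0.001]
ft_force: [-0.5, 0.2, -2.6]
grip_width: 0.526
grip_force: 4.0
pos [0.5439 0.1684 0.085 ] yawx 136.97 zax [ 0.001  0.    -1.   ] tool mm [31.6  0.  75.7] t 10.58 grip 45.8 4.0 F [-0.5  0.2 -2.6]
```

View pics/g4.png

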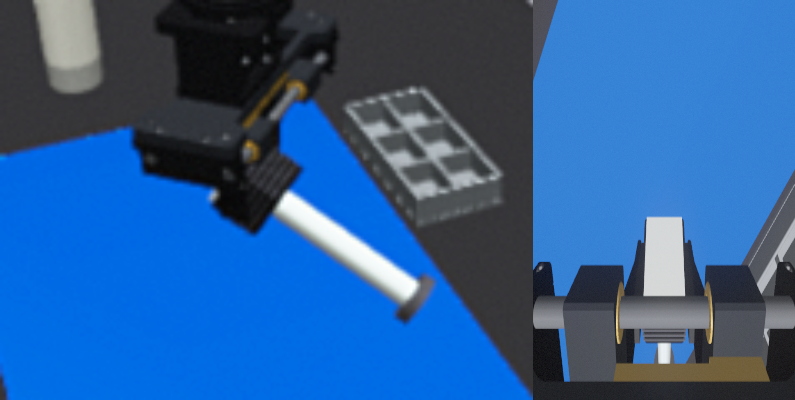

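```bash
python3 -m crank '[[[-5.7,0,-7,0,0.5],[-6.1,0,-6.7,0,0.5],[-6.5,0,-6.4,0,0.5],[-6.9,0,-6,0,0.5],[-7.2,0,-5.6,0,0.5],[-7.5,0,-5.1,0,0.5],[-7.8,0,-4.6,0,0.5],[-8,0,-4.2,0,0.5],[-8.3,0,-3.8,0,0.5]]]' 4|head -5
python3 -m crank '[[[-8.5,0,-3.3,0,0.5],[-8.7,0,-2.8,0,0.5],[-8.8,0,-2.2,0,0.5],[-8.9,0,-1.7,0,0.5],[-9,0,-1.2,0,0.5],[-9,0,-0.7,0,0.5],[-9.1,0,-0.2,0,0.5],[-9.1,0,0.4,0,0.5],[-8,0,0.9,0,0.5],[0,0,0,0,0.5]]]' 4
python3 - <<'E'
from h import *
import cv2
to(.5209,.19,.0093)
b=get_image("side")["pixels"][:,:,::-1];a=get_image("scene")["pixels"][:,:,::-1]
cv2.imwrite("pics/g5.png",np.hstack([cv2.resize(b[110:270,220:380],(400,400)),cv2.resize(a[140:260,300:420],(400,400))]))
E
```

```text
time: 11.43
position: [0.5908, 0.1247, 0.1341]
tool_rot: [1.152, 2.923, 0.001]
ft_force: [-1.0, 0.4, 0.6]
grip_width: 0.53
time: 12.27
position: [0.6496, 0.069, 0.1443]
tool_rot: [1.154, 2.919, -0.0]
ft_force: [-0.3, 0.1, 3.7]
grip_width: 0.527
grip_force: 4.0
pos [0.6496 0.069  0.1443] yawx 136.85 zax [ 0.002 -0.001 -1.   ] tool mm [1.769e+02 1.000e-01 1.346e+02] t 12.27 grip 45.8 4.0 F [-0.3  0.1  3.7]
```

View pics/g5.png

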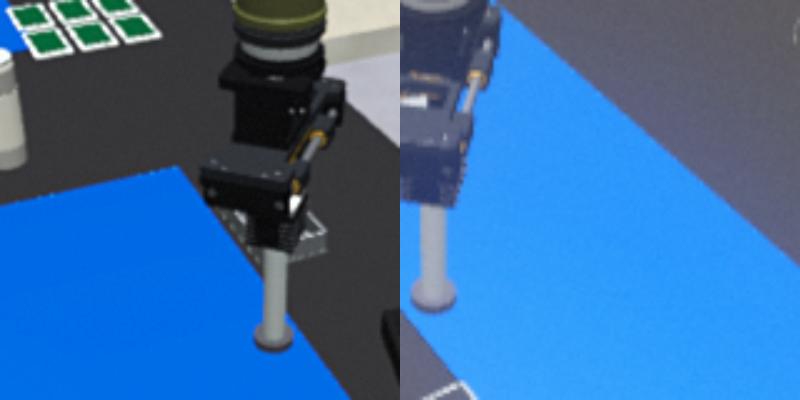

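The lamp stands upright on the mat with 3.7 N pressing on it. I firm the grip, lift, and carry it over the pad.

```bash
python3 -m crank '[[[0,0,0,0,0.5],[0,0,0,0,0.5],[0,0,0,0,0.5]]]' 3 | head -4
python3 -m crank '[[[0,0,0,0,0.8],[0,0,0,0,0.8],[0,0,-4,0,0.8],[0,0,-10,0,0.8],[0,0,-16,0,0.8],[0,0,-20,0,0.8],[0,0,-18,0,0.8],[0,0,-13,0,0.8],[0,0,-7,0,0.8],[0,0,-2,0,0.8]]]' 20|head -4
python3 -m crank '[[[-2,-5,0,0,0.8],[-5,-12,0,0,0.8],[-7,-18,0,0,0.8],[-9,-24,0,0,0.8],[-10,-26,0,0,0.8],[-10,-26,0,0,0.8],[-10,-26,0,0,0.8],[-10,-26,0,0,0.8],[-10,-26,0,0,0.8],[-10,-26,0,0,0.8]]]' 20|head -4
python3 -m crank '[[[-10,-26,0,0,0.8],[-10,-26,0,0,0.8],[-10,-26,0,0,0.8],[-10,-26,0,0,0.8],[-9,-22,0,0,0.8],[-7,-16,0,0,0.8],[-4,-12,0,0,0.8],[-2,-5,0,0,0.8],[0,0,0,0,0.8],[0,0,0,0,0.8]]]' 20
python3 -c "from h import *;to(.4995,-.3055,.19)"
```

```text
time: 12.62
position: [0.6477, 0.0716, 0.1441]
tool_rot: [-1.151, -2.923, -0.0]
ft_force: [-0.7, -0.1, 2.3]
time: 13.45
position: [0.6484, 0.0713, 0.2356]
tool_rot: [1.151, 2.922, 0.002]
ft_force: [-0.1, 1.0, -3.7]
time: 14.28
position: [0.5592, -0.1461, 0.2333]
tool_rot: [-1.155, -2.92, 0.001]
ft_force: [0.5, -0.6, -3.1]
time: 15.12
position: [0.4987, -0.3005, 0.2338]
tool_rot: [-1.151, -2.922, -0.002]
ft_force: [0.6, 0.2, -2.9]
grip_width: 0.528
grip_force: 20.0
pos [ 0.4987 -0.3005  0.2338] yawx 137.0 zax [-0.     0.001 -1.   ] tool mm [-4.  -3.2 43.8] t 15.12 grip 46.0 20.0 F [ 0.6  0.2 -2.9]
```

```bash
python3 -m crank '[[[-2,-1.5,6,0,0.8],[-2,-1.5,12,0,0.8],[0,0,15,0,0.8],[0,0,13,0,0.8],[0,0,7,0,0.8],[0,0,2,0,0.8],[0,0,0,0,0.8],[0,0,0,0,0.8]]]' 20|head -4
python3 - <<'E'
from h import *
import cv2
to(.4995,-.3055,.1683)
B=get_image("side");A=get_image("scene")
p=ctrl.get_state()["position"]; 
print("pad",proj(A,[.4975,-.3045,.027]),proj(B,[.4975,-.3045,.027]),"foot",proj(A,[p[0]-.0015,p[1]+.0014,p[2]-.141]),proj(B,[p[0]-.0015,p[1]+.0014,p[2]-.141]))
cv2.imwrite("pics/g6.png",np.hstack([cv2.resize(A["pixels"][90:190,250:350,::-1],(400,400),interpolation=2),cv2.resize(B["pixels"][280:400,280:400,::-1],(400,400),interpolation=2)]))
E
```

```text
time: 15.78
position: [0.5, -0.3062, 0.1794]
tool_rot: [1.151, 2.922, -0.0]
ft_force: [-0.6, -0.5, -2.4]
pos [ 0.5    -0.3062  0.1794] yawx 137.0 zax [ 0. -0. -1.] tool mm [ 0.9  0.1 11.1] t 15.78 grip 45.9 20.0 F [-0.6 -0.5 -2.4]
pad (np.float64(292.5762205705272), np.float64(147.68197391656412)) (np.float64(343.17733690775424), np.float64(397.26157332267655)) foot (np.float64(292.11241127993316), np.float64(144.95260974493823)) (np.float64(344.2365859387014), np.float64(393.3224623856297))
```

View pics/g6.png

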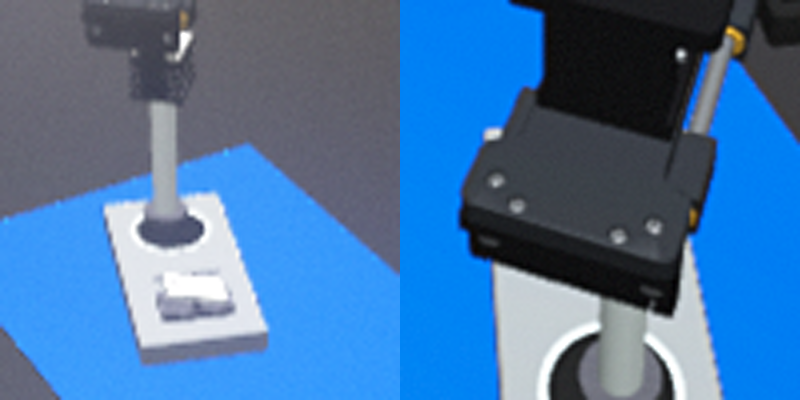

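The foot hangs about 10 mm above the pad: in the scene view it is at column ~292 against 292.4 for the pad centre, and within 2–3 mm in the side view. I lower it, relax the grip so the foot settles flat, and release.

```bash
python3 -m crank '[[[0,0,3,0,0.8],[0,0,3,0,0.8],[0,0,2,0,0.8],[0,0,1,0,0.8],[0,0,0,0,0.8]]]' 20|head -4
python3 -m crank '[[[0,0,0,0,0.5],[0,0,0,0,0.5],[0,0,1,0,0.5],[0,0,1,0,0.5],[0,0,0.7,0,0.5],[0,0,0,0,0.5]]]' 4
python3 -m crank '[[[0,0,0,0,0.5],[0,0,0,0,0.5],[0,0,0,0,0.5],[0,0,0,0,0.5]]]' 3
python3 -c "from h import *;to(.4995,-.3055,.1683)"
```

```text
time: 16.3
position: [0.4995, -0.306, 0.1697]
tool_rot: [-1.152, -2.922, -0.0]
ft_force: [0.4, 0.3, -2.1]
time: 16.8
position: [0.5001, -0.3065, 0.1681]
tool_rot: [1.151, 2.921, -0.0]
ft_force: [0.6, -0.8, 1.9]
grip_width: 0.533
grip_force: 4.0
time: 17.13
position: [0.5001, -0.3065, 0.168]
tool_rot: [1.151, 2.922, -0.0]
ft_force: [0.3, -0.7, 2.7]
grip_width: 0.532
grip_force: 3.0
pos [ 0.5001 -0.3065  0.168 ] yawx 136.98 zax [ 0.001 -0.001 -1.   ] tool mm [ 1.1  0.3 -0.3] t 17.13 grip 46.3 3.0 F [ 0.3 -0.7  2.7]
```

```bash
python3 -m crank '[[[0,0,0,0,0.0],[0,0,0,0,-0.1],[0,0,0,0,-0.2],[0,0,0,0,-0.4],[0,0,0,0,-0.7],[0,0,0,0,-1],[0,0,0,0,-1],[0,0,0,0,-1],[0,0,0,0,-1],[0,0,0,0,-1]]]' 3
python3 -m crank '[[[0,0,-5,0,-1],[0,0,-15,0,-1],[0,0,-20,0,-1],[0,0,-20,0,-1],[0,0,-15,0,-1],[0,0,-5,0,-1],[0,0,0,0,-1],[0,0,0,0,-1],[0,0,0,0,-1],[0,0,0,0,-1]]]' 3|head -2
python3 -m crank '[[[0,0,0,0,-1],[0,0,0,0,-1],[0,0,0,0,-1],[0,0,0,0,-1],[0,0,0,0,-1],[0,0,0,0,-1],[0,0,0,0,-1],[0,0,0,0,-1],[0,0,0,0,-1],[0,0,0,0,-1]]]' 3|head -2
python3 - <<'E'
from h import *
s=ctrl.get_state();to(.552,-.197,.2)
T=np.eye(4);T[:3,:3]=Ro.from_rotvec(s["tool_rot"]).as_matrix();T[:3,3]=s["position"]
import cv2
d=get_image("wrist");a=d["pixels"];cv2.imwrite("pics/w7.png",a[:,:,::-1]);np.save("T3.npy",T@d["T_tool_cam"])
# white lens: upper z=.027+.175=.202
A=get_image("scene");cv2.imwrite("pics/s7.png",A["pixels"][:,:,::-1])
for n,D,TT in(("w",d,T@d["T_tool_cam"]),("s",A,None)):
    g=D["pixels"].min(2);u,v=proj(D,[.4985,-.305,.202],TT);print(n,u,v)
    nn,l,st,c=cv2.connectedComponentsWithStats((g>170).astype(np.uint8))
    for i in range(1,nn):
        if st[i,4]>25 and np.hypot(*(c[i]-[u,v]))<90: print(st[i],c[i].round(1),atz(D,*c[i],.202,TT).round(4))
print("press px",proj(d,[.552,-.197,.055],T@d["T_tool_cam"]))
E
```

```text
time: 17.97
position: [0.4997, -0.3061, 0.1674]
tool_rot: [-1.152, -2.923, -0.0]
ft_force: [-0.2, -0.2, -0.2]
grip_width: 0.975
grip_force: 0.0
time: 18.8
position: [0.4992, -0.3057, 0.2462]
time: 19.63
position: [0.4997, -0.3061, 0.2475]
pos [ 0.4997 -0.3061  0.2475] yawx 136.98 zax [ 0.  0. -1.] tool mm [ 36.2 115.4  47.5] t 19.63 grip 87.2 0.0 F [ 0.1 -0.2  0.3]
w 318.81906728121794 223.95268332100153
[ 287  198   67   60 3872] [319.9 227.2] [ 0.5006 -0.306   0.202 ]
s 290.6531757392237 104.29150121923807
[299   0  12  46 426] [305.6  20.9] [ 0.0218 -1.0156  0.202 ]
[237  53  43  27 640] [258.9  66.4] [ 0.4571 -0.6374  0.202 ]
[283 100  14   8  90] [289.6 103.3] [ 0.498 -0.313  0.202]
[276 128  41  49 901] [295.3 157.4] [ 0.6365 -0.0282  0.202 ]
press px (np.float64(436.22230420806386), np.float64(135.63727882698603))
```

The lens centre measures (0.5006, -0.306), so the lamp is upright over the pad, and it has stood free for about 2 s. Next I move towards the rocker, shut the fingers, and turn so the gripper's narrow side faces the lamp.

```bash
python3 -m crank '[[[3,12,0,0,-1],[7,22,0,0,-1],[9,27,0,0,-1],[9,27,0,0,-1],[6,19,0,0,0],[3,9,0,0,1],[0,0,0,0.1,1],[0,0,0,0.12,1],[0,0,0,0.12,1],[0,0,0,0.12,1]]]' 20|head -2
python3 -m crank '[[[0,0,0,0.12,1],[0,0,0,0.12,1],[0,0,0,0.12,1],[0,0,0,0.12,1],[0,0,0,0.12,1],[0,0,0,0.12,1],[0,0,0,0.12,1],[0,0,0,0.05,1],[0,0,0,0,1],[0,0,0,0,1]]]' 20|head -2
python3 - <<'E'
from h import *
import cv2
s=ctrl.get_state();to(.556,-.198,.075);print(s["joint_positions"][6])
T=np.eye(4);T[:3,:3]=Ro.from_rotvec(s["tool_rot"]).as_matrix();T[:3,3]=s["position"]
d=get_image("wrist");T=T@d["T_tool_cam"];u,v=proj(d,[.5365,-.191,.047],T);print(u,v)
g=d["pixels"].min(2)
nn,l,st,c=cv2.connectedComponentsWithStats((g>200).astype(np.uint8))
for i in range(1,nn):
    if st[i,4]>80: print(st[i],c[i].round(1),atz(d,*c[i],.047,T).round(4))
A=get_image("scene");g=A["pixels"].min(2)[130:190,260:340]
nn,l,st,c=cv2.connectedComponentsWithStats((g>225).astype(np.uint8))
for i in range(1,nn):
    if st[i,4]>20: print("s",st[i],c[i]+[260,130],atz(A,*(c[i]+[260,130]),.047).round(4))
E
```

```text
time: 20.57
position: [0.5516, -0.1964, 0.2475]
time: 21.4
position: [0.5517, -0.1962, 0.2475]
pos [ 0.5517 -0.1962  0.2475] yawx 59.71 zax [-0. -0. -1.] tool mm [  0.7   4.6 172.5] t 21.4 grip 0.6 0.0 F [-0.  -0.9  0.5]
-0.0984661225822456
305.435601247137 172.48260663069343
[  251   117   121   148 10618] [313.6 188.9] [ 0.5348 -0.2106  0.047 ]
[314 353  20  11 176] [323.4 358.8] [ 0.433 -0.407  0.047]
s [ 17   9  39  37 623] [295.28892456 157.27608347] [ 0.5321 -0.2219  0.047 ]
```

```bash
python3 -m crank '[[[0.5,2.5,10,0,1],[0.5,2,22,0,1],[0,0,32,0,1],[0,0,35,0,1],[0,0,32,0,1],[0,0,22,0,1],[0,0,12,0,1],[0,0,6,0,1],[0,0,0,0,1],[0,0,0,0,1]]]' 20|head -4
python3 -m crank '[[[0,0,3,0,1],[0,0,3,0,1],[0,0,3,0,1],[0,0,3,0,1],[0,0,3,0,1],[0,0,0,0,1]]]'|head -4
python3 -m crank '[[[0,0,2,0,1],[0,0,2,0,1],[0,0,0,0,1]]]'|head -4
python3 -m crank '[[[0,0,2,0,1],[0,0,2,0,1],[0,0,0,0,1]]]'|head -4
```

```text
time: 22.33
position: [0.557, -0.1979, 0.0774]
tool_rot: [2.725, 1.561, 0.002]
ft_force: [0.2, 0.5, -0.2]
time: 22.83
position: [0.5558, -0.1972, 0.0608]
tool_rot: [-2.725, -1.562, 0.001]
ft_force: [-0.9, -0.3, 0.3]
time: 23.08
position: [0.5559, -0.1974, 0.057]
tool_rot: [-2.725, -1.562, 0.001]
ft_force: [0.3, 0.7, 0.3]
time: 23.33
position: [0.557, -0.1978, 0.0538]
tool_rot: [2.725, 1.561, 0.002]
ft_force: [-0.2, -0.9, 3.1]
```

Contact at about z = 0.054; I keep pushing.

```bash
python3 -m crank '[[[0,0,1.5,0,1],[0,0,1.5,0,1],[0,0,0,0,1]]]'|sed -n 2,4p
python3 -m crank '[[[0,0,1.5,0,1],[0,0,1.5,0,1],[0,0,0,0,1]]]'|sed -n 2,4p
python3 -m crank '[[[0,0,1,0,1],[0,0,1,0,1],[0,0,0,0,1]]]'|sed -n 2,4p
python3 -m crank '[[[0,0,1,0,1],[0,0,1,0,1],[0,0,0,0,1]]]'|sed -n 2,4p
```

```text
position: [0.5562, -0.1974, 0.0503]
tool_rot: [-2.726, -1.562, -0.0]
ft_force: [0.0, -0.2, 0.7]
position: [0.5555, -0.1972, 0.047]
tool_rot: [-2.725, -1.561, 0.002]
ft_force: [0.3, 0.2, 1.9]
position: [0.5557, -0.1973, 0.0464]
tool_rot: [-2.724, -1.561, 0.0]
ft_force: [-3.4, 1.5, 8.4]
position: [0.5559, -0.1974, 0.046]
tool_rot: [-2.724, -1.561, -0.001]
ft_force: [-6.6, 2.9, 20.5]
```

It snapped over (the force fell to 0.7 N) and is now on its stop. I back off and check by code.

```bash
python3 -m crank '[[[0,0,-4,0,1],[0,0,-8,0,1],[0,0,-20,0,1],[0,0,-30,0,1],[0,0,-35,0,1],[0,0,-35,0,1],[0,0,-30,0,1],[0,0,-15,0,1],[0,0,0,0,1],[0,0,0,0,1]]]'|sed -n 2,4p
python3 -m crank '[[[6,0,-5,0,1],[12,0,-10,0,1],[20,0,-15,0,1],[25,0,-15,0,1],[25,0,-10,0,1],[20,0,0,0,1],[10,0,0,0,1],[0,0,0,0,1],[0,0,0,0,1],[0,0,0,0,1]]]'|sed -n 2,4p
python3 - <<'E'
from h import *
import cv2
B=get_image("side");S=get_image("scene")
def blob(im):
    g=im[312:350,310:365].min(2);n,l,st,c=cv2.connectedComponentsWithStats((g>215).astype(np.uint8))
    for i in range(1,n):
        if st[i,4]>80:
            p=np.argwhere(l==i)[:,::-1].astype(np.float32);r=cv2.minAreaRect(p);print(st[i,:5],c[i]+[310,312],(cv2.boxPoints(r)+[310,312]).round(1).tolist())
blob(cv2.imread("pics/side0.png")[:,:,::-1]);print("now");blob(B["pixels"])
# expected paddle top corners for both angles
c=np.array([.5365,-.191,.045]);x=np.array([.943,-.334,0]);y=np.array([.334,.943,0])
for a in(.25,-.25):
    xx=x*np.cos(a)+np.array([0,0,np.sin(a)]);n=np.cross(xx,y);print(a,[np.round(proj(B,c+sx*.026*xx+sy*.013*y+.004*n),1).tolist() for sx,sy in((-1,1),(1,1),(1,-1),(-1,-1))])
g=S["pixels"].min(2)[90:118,270:310];n,l,st,cc=cv2.connectedComponentsWithStats((g>170).astype(np.uint8));print("lens",[(st[i].tolist(),(cc[i]+[270,90]).round(1)) for i in range(1,n) if st[i,4]>25])
to(.5,-.3,.3)
E
```

```text
position: [0.5563, -0.1975, 0.2209]
tool_rot: [2.725, 1.562, 0.002]
ft_force: [0.6, 1.2, -1.0]
position: [0.6148, -0.0974, 0.2749]
tool_rot: [2.727, 1.559, -0.003]
ft_force: [-1.0, 0.1, 0.0]
[ 11   7  28  18 335] [334.2358209  327.94029851] [[319.4, 325.0], [346.7, 318.7], [349.5, 330.7], [322.2, 337.0]]
now
[ 11   5  44  32 894] [345.56263982 331.32214765] [[317.0, 335.6], [324.1, 311.3], [367.6, 324.1], [360.4, 348.4]]
0.25 [[320.3, 325.2], [346.9, 319.1], [348.8, 330.7], [321.4, 336.9]]
-0.25 [[321.4, 320.8], [347.6, 323.4], [349.6, 335.0], [322.5, 332.5]]
lens []
pos [ 0.6149 -0.0976  0.2753] yawx 59.47 zax [-0.001 -0.    -1.   ] tool mm [-232.7    3.8  -24.5] t 26.1 grip 0.4 0.0 F [-0.  -0.6  1.3]
```

```bash
python3 - <<'E'
from h import *
import cv2
B=get_image("side");S=get_image("scene");W=get_image("wrist")
for th in (235,245,250,253):
    g=B["pixels"][312:350,310:365].min(2);n,l,st,c=cv2.connectedComponentsWithStats((g>th).astype(np.uint8))
    for i in range(1,n):
        if st[i,4]>80:
            p=np.argwhere(l==i)[:,::-1].astype(np.float32);print(th,st[i],(cv2.boxPoints(cv2.minAreaRect(p))+[310,312]).round(1).tolist())
print(B["pixels"][312:348:3,314:366:3].min(2))
print("lens scene",proj(S,[.4985,-.305,.202]),proj(B,[.4985,-.305,.202]))
print(S["pixels"][96:112:2,276:306:2].min(2))
E
```

```text
235 [ 23   5  32  31 715] [[331.8, 339.9], [339.0, 315.9], [367.4, 324.4], [360.2, 348.4]]
235 [ 11   9  16  13 157] [[320.0, 332.5], [321.1, 320.6], [336.1, 322.1], [334.9, 334.0]]
245 [ 23   5  32  31 702] [[331.9, 339.8], [339.0, 316.0], [367.3, 324.5], [360.1, 348.2]]
245 [ 12  10  15  12 145] [[322.0, 333.0], [322.0, 322.0], [336.0, 322.0], [336.0, 333.0]]
250 [ 23   6  32  30 695] [[331.9, 339.8], [338.9, 316.3], [367.2, 324.8], [360.1, 348.2]]
250 [ 12  10  15  12 142] [[322.0, 333.0], [322.0, 322.0], [336.0, 322.0], [336.0, 333.0]]
253 [ 23   6  32  30 686] [[331.9, 339.8], [338.6, 316.5], [366.8, 324.5], [360.2, 347.9]]
253 [ 12  10  14  12 138] [[322.0, 322.0], [335.0, 322.0], [335.0, 333.0], [322.0, 333.0]]
[[  0   0   0   0   0   0   0   0   0   0   0   0   0   0   0   0   0   0]
 [  0   0   0   0   0   0   0   4  14  28  57  95 105 117 120  54   0   0]
 [119 150 186 189 190 184 184 183 132 255 254 211 177 176 178 158   0   0]
 [180 179 177 242 235 218 181 181 181 255 254 255 255 255 238 186   0   0]
 [179 180 172 255 255 255 255 255 255 254 254 254 254 254 255 255 255 25
[... 473 characters left out ...]
3 122   7  17  24  43 114 172 251 255 255 255 107  82]]
lens scene (np.float64(290.6531757392237), np.float64(104.29150121923807)) (np.float64(348.22703922635685), np.float64(330.13566107123484))
[[104  95  98  95  95 106 141 104  94  91  94  93 131 131 130]
 [ 82  74  74  79  75 114 137  88  72  70  75  71  99 140 141]
 [ 84  79  73  76  77  83 252 110  74  71  72  72  79  99  95]
 [ 84  80  78  77  73  70 255 153  68  70  83  74  80 104 101]
 [107 105 102  84  66  67  98  87  67  96 146  99 101 100 101]
 [104 102 106 108  63  71  88  85  65  79  69  91 102 102 101]
 [103 105 106  72  66  64  67  67  63  72  77  99  99 101 100]
 [103 104 105  94  68  66  70  70  61  71  95 100 103  98  98]]
```

The left edge of the paddle, (321,321) to (322,333), matches the "on" pose. The lens at (350,332) matches a lamp upright on the pad, and the arm is clear.

```bash
python3 -c "from bench import job;print(job.close_job())"
```

```text
the job is handed in; nothing more can be done
None
```

I handed the job in at about 26 s of the 72 s allowed: the lamp was laid on its side, let go, and stood upright on the pad; it stood free for about 2 s before I switched the charger on. No verdict came back, but the last images show the lamp upright and the rocker on.

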